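# Shake the small nuts out of the sieve

## Task

Take the sieve by its black grip and shake it side to side along the tray's rails, keeping it level, without bearing down on the rails, and knocking it gently (by feel, never hard) against the left spring buffer, then the right one, and so on in turn, at least twice each, until all six small nuts have dropped into the catch pan and only the two large ones remain. Then lift the sieve off, set it down gently in the middle of the black rubber mat, squared to it, with the large nuts still inside, and let go. Leave the other things lying around alone.

Things in the scene. Friction and masses are not known exactly. Their poses are not given: they have to be found in the camera images.
- sieve_handle (a point): Centre of the sieve's grip: a black bar 72 mm long along the sieve's x, 12 mm wide (y), 16 mm high, on a thin wire bail over the sieve's middle, 79 mm above the sieve's underside. Axes are the sieve's own, z up. Nothing but the wire bail stands within 40 mm of the bar.
- sieve_base (a point): Centre of the sieve's underside; x and y along its sides. The sieve is a loose steel frame 120 mm (x) by 104 mm (y), 0.3 to 0.5 kg, walls 4 mm thick and 34 mm high; its floor is three bars 8 mm wide along x, at y = -26, 0 and +26 mm, with four open slots 18 mm wide between bars and walls. It starts on the tray's rails, between the buffers, axes along the tray's.
- sieve: The sieve as a whole; its origin is the point sieve_base. On the rails it slides along y.
- tray: Fixed aluminium catch tray, 140 mm (x) by 232 mm (y); origin at the centre of its underside, on the worktop. Along each long side (y) runs a slide rail, top 40 mm up, with a guide edge 7.5 mm higher that leaves the sieve 3 mm play either way in x. Between the rails lies the open catch pan, floor 5 mm up, inside 106 mm (x) by 168 mm (y). On each y end stands a spring buffer.
- left_buffer (a joint): Plunger of the grey spring buffer clamped at the tray's +y end: 0 when out, grows as the sieve pushes it to +y; 2 N per mm (9 mm = 18 N is the most it may take), bottoms out hard at 13 mm. Its rubber tip, 58 mm above the worktop, stands 58 to 78 mm from the tray's middle, not measured: the sieve's end wall (52 mm from its middle) must find it by feel.
- right_buffer (a joint): The same at the tray's -y end, pushed in towards -y; its distance (58 to 78 mm) is independent of the left one's.
- mat: Fixed black rubber mat, 160 mm (x) by 144 mm (y), 3 mm thick, flat on the worktop; origin at the centre of its underside.
- small_nut_1_center (a point): Centre of one of the six small loose hex nuts, plain steel, 13 mm across flats, 6.5 mm high, 10 g, a little oily (friction on the sieve 0.25 to 0.36). It starts lying flat on a floor bar of the sieve (centre 47 mm above the worktop); in the catch pan its centre is about 8 to 12 mm above the worktop. It drops when it has slid about 4 mm off the middle of its bar.
- small_nut_2_center (a point): Centre of one of the six small loose hex nuts, plain steel, 13 mm across flats, 6.5 mm high, 10 g, a little oily (friction on the sieve 0.25 to 0.36). It starts lying flat on a floor bar of the sieve (centre 47 mm above the worktop); in the catch pan its centre is about 8 to 12 mm above the worktop. It drops when it has slid about 4 mm off the middle of its bar.
- small_nut_3_center (a point): Centre of one of the six small loose hex nuts, plain steel, 13 mm across flats, 6.5 mm high, 10 g, a little oily (friction on the sieve 0.25 to 0.36). It starts lying flat on a floor bar of the sieve (centre 47 mm above the worktop); in the catch pan its centre is about 8 to 12 mm above the worktop. It drops when it has slid about 4 mm off the middle of its bar.
- small_nut_4_center (a point): Centre of one of the six small loose hex nuts, plain steel, 13 mm across flats, 6.5 mm high, 10 g, a little oily (friction on the sieve 0.25 to 0.36). It starts lying flat on a floor bar of the sieve (centre 47 mm above the worktop); in the catch pan its centre is about 8 to 12 mm above the worktop. It drops when it has slid about 4 mm off the middle of its bar.
- small_nut_5_center (a point): Centre of one of the six small loose hex nuts, plain steel, 13 mm across flats, 6.5 mm high, 10 g, a little oily (friction on the sieve 0.25 to 0.36). It starts lying flat on a floor bar of the sieve (centre 47 mm above the worktop); in the catch pan its centre is about 8 to 12 mm above the worktop. It drops when it has slid about 4 mm off the middle of its bar.
- small_nut_6_center (a point): Centre of one of the six small loose hex nuts, plain steel, 13 mm across flats, 6.5 mm high, 10 g, a little oily (friction on the sieve 0.25 to 0.36). It starts lying flat on a floor bar of the sieve (centre 47 mm above the worktop); in the catch pan its centre is about 8 to 12 mm above the worktop. It drops when it has slid about 4 mm off the middle of its bar.
- large_nut_1_center (a point): Centre of one of the two large loose hex nuts, plain steel, 30 mm across flats, 22 mm high, 70 g; too big for the slots.
- large_nut_2_center (a point): Centre of one of the two large loose hex nuts, plain steel, 30 mm across flats, 22 mm high, 70 g; too big for the slots.
- spanner: Small open-ended spanner 155 mm long, loose, a bystander. Origin at the centre of its underside.
- marker: Pen-shaped marker 135 mm long, loose, a bystander. Origin at the centre of its underside.
- insert_b: Serrated steel jaw insert 60 x 22 x 11 mm, loose, a bystander. Origin at the centre of its underside.
Things that resemble listed ones, but are neither listed nor needed, are in the scene too. What is shaped like the part that bears large_nut_2_center but green or turquoise is not meant.

How it is judged (in metres and radians):
On the way, in this order (a step that is already met when the one before it is completed fails the run):
1. the sieve knocks on the left buffer (value of joint left_buffer above 0.0005 m).
2. then on the right buffer (value of joint right_buffer above 0.0005 m).
3. again on the left (value of joint left_buffer above 0.0005 m).
4. again on the right (value of joint right_buffer above 0.0005 m).
At the end, for the whole second after the job is handed in: All six small nuts lie in the tray's catch pan (centre below 30 mm, inside the pan); both large nuts lie inside the sieve; the sieve stands flat on the mat, at rest, its centre within 20 mm of the mat's and squared to it within 0.2 rad (x of small_nut_1_center in the frame of tray between -0.054 and 0.054 m and y of small_nut_1_center in the frame of tray between -0.085 and 0.085 m and height (world z) of each of small_nut_1_center, small_nut_2_center, small_nut_3_center, small_nut_4_center, small_nut_5_center, small_nut_6_center below 0.03 m and x of small_nut_2_center in the frame of tray between -0.054 and 0.054 m and y of small_nut_2_center in the frame of tray between -0.085 and 0.085 m and x of small_nut_3_center in the frame of tray between -0.054 and 0.054 m and y of small_nut_3_center in the frame of tray between -0.085 and 0.085 m and x of small_nut_4_center in the frame of tray between -0.054 and 0.054 m and y of small_nut_4_center in the frame of tray between -0.085 and 0.085 m and x of small_nut_5_center in the frame of tray between -0.054 and 0.054 m and y of small_nut_5_center in the frame of tray between -0.085 and 0.085 m and x of small_nut_6_center in the frame of tray between -0.054 and 0.054 m and y of small_nut_6_center in the frame of tray between -0.085 and 0.085 m and x of large_nut_1_center in the frame of sieve_base between -0.056 and 0.056 m and y of large_nut_1_center in the frame of sieve_base between -0.048 and 0.048 m and z of each of large_nut_1_center, large_nut_2_center in the frame of sieve_base below 0.034 m and x of large_nut_2_center in the frame of sieve_base between -0.056 and 0.056 m and y of large_nut_2_center in the frame of sieve_base between -0.048 and 0.048 m and horizontal distance between sieve_base and mat below 0.02 m and angle between the x axis of sieve_base and the x axis of mat, either way round below 0.2 rad and height (world z) of sieve_base below 0.007 m and angle between sieve_base's own z axis and vertical below 0.06 rad and linear speed of sieve below 0.02 m/s); the robot touches nothing.
It fails at once if a spring buffer is pushed in more than 9 mm (18 N) (value of joint any of left_buffer, right_buffer above 0.009 m).
It fails at once if the sieve presses on the tray with more than 40 N (contact force between sieve and tray above 40 N).
It fails at once if the sieve is put on the mat with more than 40 N (contact force between sieve and mat above 40 N).
It fails at once if the sieve is tipped more than 0.3 rad (angle between sieve_base's own z axis and vertical above 0.3 rad).
It fails at once if the spanner, marker or jaw insert is moved by more than 20 mm (distance of any of spanner, marker, insert_b from where it was at the start of the episode above 0.02 m).
It also fails if it takes over 58 s, if anything falls off the work surface, if the arm or the gripper's body presses on something with over 40 N, if the wrist force passes 120 N, or if a joint passes its speed limit or range.

## Robot

A 6-joint arm with a two-finger parallel gripper is mounted at the origin on a cart in front of the work surface, level with it; the furniture and walls round the work are solid. World frame = base frame: x ahead of the robot, y to its left, z up, the work surface at z = 0. Lengths are in m, angles in degrees, forces in N, time in s.
With the tool pointing down it reaches from about 0.375 to 0.975 m from the base axis. Payload 3.8 kg.
Tool frame: the origin (TCP) lies on the centre line of the jaws, within the pads' length; the fingertips stand 22 mm ahead of it and the grasp point (between the pads) lies 3 mm ahead of it; z points along the fingers, y is the line along which they close (so a half turn about z gives the same grasp; the last joint's range is limited). The gripper opens to 88 mm and grips with 3 to 60 N. Pads are 18 mm wide; open, the fingers measure 123 mm over their backs; the gripper's body (75 mm by 187 mm) begins 45 mm behind the grasp point.
Start: joints at [74.261, 15.12, 91.902, -0, 72.978, -2.114], TCP at [0.159, 0.656, 0.261] pointing down, gripper open.
Joint ranges: [-150.88, 150.88], [-54.13, 125.18], [17.81, 147.31], [-75.09, 255.09], [0, 152.58], [-146.25, 146.25]. Speed limits (degrees/s): [147.25, 147.25, 180, 180, 180, 180].

## Interface

Orientations are given as [roll, pitch, yaw] about the fixed x, y, z axes, in that order (R = Rz(yaw) Ry(pitch) Rx(roll)).
In Python, from workcell import robot gives the robot as it stands.
- The arm moves only by the shell command python3 -m jog 'ROWS' [FORCE]. ROWS is a JSON object of lists of equal length, an entry for each row: "turn": the turn, a rotation vector about the tool's x, y, z in rad, a list of three; "offset": the shift along the tool's x, y, z in mm, a list of three; "gripper": the closure, from 0 (fully open) to 1 (shut). In form: {"turn": [[wx, wy, wz], ...], "offset": [[tx, ty, tz], ...], "gripper": [gripper, ...]}. A call has 1 to 5 rows; each row is the pose to reach, as a shift and turn from the pose commanded when the call began, along the tool's axes at that moment; what a row does not reach only later rows make up. A row lasts 1/10 s, in which the tool goes at most 50 mm and 8.59 degrees, less where a joint would pass 70% of its speed; a pose out of reach is approached as far as the arm can. A call with a gripper value outside its range is refused whole. The fingers move at their own pace and stop on an object; FORCE is the grip in N (left out, the last holds). Time passes only in rows, so rows that repeat a pose let the fingers close. It gives the time, the measured TCP pose, the force, the opening and the grip force at its end, in the units of the state.
- robot.get_state(): the state, without advancing time (a new reading comes with each control period).
- robot.grab_frame(name): name is "scene" or "top"; returns a dict with "image" (480x640x3 uint8, blue, green, red), "K" (3x3 intrinsics, pixels), "eye" and "attitude" of the camera in the world. Camera axes: x right, y down, z forward; pixel columns grow to the right and rows downward; lengths in m; the calibration is good to about 2 mm. A picture is of the moment at which its call begins. There is no depth.
- robot.finish_job(): hands the job in; it is judged then, once.
Trained networks look in a picture, given as the dict that the camera call returned (one of the last four; its "shot" number tells which), for a name from the list of things; names that differ only in an ending like _2 or _b are one class to them, and where a whole thing is asked for, a point or a joint stands for the part that bears it (a point fixed in the world has none). Each returns a list of dicts, best first, with "score" (0 to 1); they miss things now and then, are a little off and sometimes report something else, mostly with a low value. They report only what shows in the picture. A call takes as long as a camera call. They do not tell look-alikes from the thing itself.
- robot.masks_of(name, picture): "mask" (480x640 bool, what is visible of it) and "box" ([left, top, right, bottom] in pixels, round what is visible of it).
The state is a dict: "time_s": time; "joints": joint angles; "dq": joint speeds; "joint_efforts": joint torques, N m; "tool_pos": TCP position; "tool_rot": TCP orientation; "force": force on the tool from outside, world axes, zero at the start; "moment": the same for the moment, N m; "opening": opening from 0.0 (shut) to 1.0 (fully open); "grip_force": force on a finger pad.
Only numpy, scipy, OpenCV 4.12 (cv2) and the standard library are available. Lean on these libraries where they do the work, as an engineer would, in place of code of your own. Each camera call takes 0.05 s, during which the arm holds its last target. There are 200 camera calls.

## Working session

There is one attempt and no reset: what is moved stays moved. The work goes in short steps, Python scripts to look and compute and a shell command to move; the robot and the scene stay as the last step left them, time stands still between calls to the robot, and variables do not carry over. Pictures are saved under pics/ and viewed, at most 10 in all, crops included, and the job is handed in when it is done.

```bash
mkdir -p pics; ls
cat > h.py <<'E'
from workcell import robot
import numpy as np, cv2
from scipy.spatial.transform import Rotation as R
def rays(f,px):
    K=np.array(f["K"]);px=np.atleast_2d(px).astype(float)
    d=np.c_[px,np.ones(len(px))]@np.linalg.inv(K).T
    A=np.array(f["attitude"])
    A=A if A.shape==(3,3) else R.from_euler('xyz',A,degrees=True).as_matrix()
    return np.array(f["eye"]),d@A.T
def at_z(f,px,z):
    e,d=rays(f,px); return e+d*((z-e[2])/d[:,2])[:,None]
def tri(f,p,g,q):
    e1,d1=rays(f,p);e2,d2=rays(g,q);d1=d1[0];d2=d2[0]
    s=np.linalg.lstsq(np.c_[d1,-d2],e2-e1,rcond=None)[0]
    a=e1+s[0]*d1;b=e2+s[1]*d2
    return (a+b)/2,np.linalg.norm(a-b)
E
python3 - <<'E'
from h import *
print(robot.get_state())
for n in("scene","top"):
    f=robot.grab_frame(n);cv2.imwrite(f"pics/{n}0.png",f["image"])
    print(n,f["eye"],f["attitude"],f["K"])
    for o in("sieve_handle","sieve","tray","mat","left_buffer","small_nut_1_center","large_nut_1_center","spanner","marker","insert_b"):
        for m in robot.masks_of(o,f):
            ys,xs=np.nonzero(m["mask"]);print(o,round(m["score"],2),m["box"],xs.mean().round(1),ys.mean().round(1),len(xs))
E
```

```text
pics
{'time_s': 0.0, 'joints': array([ 7.42605826e+01,  1.51690257e+01,  9.19793037e+01, -1.32599828e-03,
        7.29767361e+01, -2.11560271e+00]), 'dq': array([-0.00655382, -0.10416569,  0.03785191, -0.03503128, -0.01115304,
        0.04769455]), 'joint_efforts': array([-2.51699767e-04, -5.02138460e+01, -3.56867230e+01,  7.29508465e-02,
        2.94957706e-02, -1.02806307e-04]), 'tool_pos': array([0.15884312, 0.65538065, 0.25940789]), 'tool_rot': array([-1.79874973e+02, -3.35070836e-03,  1.66376571e+02]), 'force': array([ 0.25421796, -0.3119604 , -0.36193692]), 'moment': array([-0.02875423, -0.01190624,  0.02415   ]), 'grip_force': 0.0, 'opening': 1.0015417406014548}
scene [-0.1059574  -0.16852536  0.55740586] [-123.24123828   -0.61468866  -51.67007356] [[437.44255655   0.         320.79631661]
 [  0.         437.44255655 232.89923496]
 [  0.           0.           1.        ]]
sieve 0.82 [315.0, 220.0, 385.7, 292.0] 349.6 257.9 2354
tray 0.83 [281.2, 232.4, 417.4, 318.8] 340.4 281.4 3606
mat 0.91 [227.0, 211.5, 315.3, 261.6] 269.6 235.0 2492
large_nut_1_center 0.78 [330.6, 247.1, 
[... 546 characters left out ...]
296.5, 206.3, 430.5, 302.9] 361.3 254.1 6285
tray 0.3 [332.4, 214.9, 392.8, 289.3] 364.6 250.9 1528
mat 0.83 [202.4, 202.0, 276.8, 283.9] 237.8 241.3 6035
left_buffer 0.5 [321.9, 256.0, 329.5, 261.4] 326.3 259.0 26
left_buffer 0.26 [339.5, 246.6, 361.4, 263.3] 349.6 255.4 232
small_nut_1_center 0.54 [296.3, 204.5, 433.7, 302.7] 361.2 254.1 6604
large_nut_1_center 0.5 [341.5, 247.7, 358.9, 261.3] 349.7 254.9 216
spanner 0.6 [337.2, 158.0, 414.8, 175.5] 374.8 165.8 505
marker 0.78 [302.3, 318.1, 365.9, 345.3] 335.5 330.2 515
marker 0.6 [399.3, 243.8, 405.8, 252.6] 401.8 246.7 21
marker 0.59 [330.2, 216.7, 395.2, 291.7] 365.0 250.7 1639
insert_b 0.69 [238.0, 313.8, 266.4, 346.5] 251.0 329.9 391
```

Run:
```python
import cv2
a=cv2.imread("pics/top0.png")[140:360,190:450];cv2.imwrite("pics/a.png",cv2.resize(a,None,fx=3,fy=2.7,interpolation=2))
b=cv2.imread("pics/scene0.png")[190:340,190:450];cv2.imwrite("pics/b.png",cv2.resize(b,None,fx=3,fy=3,interpolation=2))
```

```text
(no output)
```

View pics/a.png

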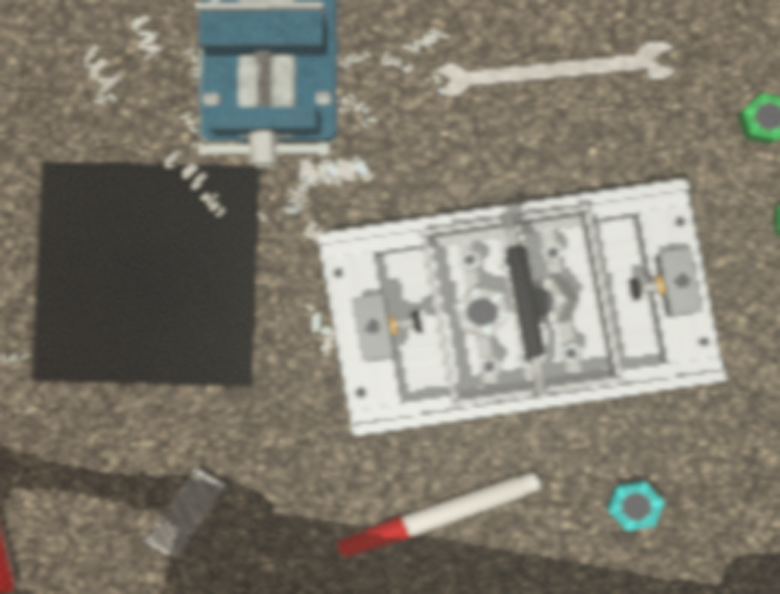

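View pics/b.png

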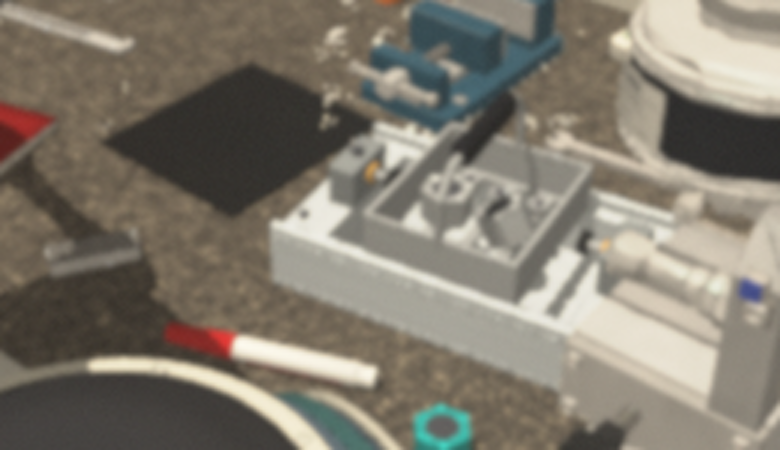

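The top crop shows the sieve's black grip on the tray at about full-frame px (366,253). The wire bail runs off the bar's ends and there is a grey buffer on either side. The black mat is at (238,241).

What could be taken for the grip: the dark buffer tips at (328,259) and (402,247), and the vise screw at (277,194). For the large nuts: the green nut at (446,183) and the turquoise one at (402,328). I choose the 72 mm black bar across the tray at (366,253). The scene crop shows it as well, at about (350,235).

Run:
```python
from h import *
t=robot.grab_frame("top");s=robot.grab_frame("scene")
def dark(f,box,th):
    l,tp,r,b=box;g=f["image"].max(2);m=np.zeros(g.shape,np.uint8);m[tp:b,l:r]=(g[tp:b,l:r]<th)
    n,lab,st,c=cv2.connectedComponentsWithStats(m);i=1+st[1:,4].argmax()
    p=np.argwhere(lab==i)[:,::-1].astype(np.float32);re=cv2.minAreaRect(p)
    return p,re,lab==i
vis=[]
cs=[]
for f,box in((t,(350,225,385,280)),(s,(325,215,368,258))):
    p,re,m=dark(f,box,75);c=p.mean(0)
    u=np.linalg.svd(p-c,full_matrices=False)[2][0]; pr=(p-c)@u
    e=np.array([c+u*pr.min(),c+u*pr.max()]);cs.append((c,e));print(len(p),c,e,re)
    im=f["image"].copy();im[m]=(0,0,255);vis.append(cv2.resize(im[190:310,300:440],None,fx=2.8,fy=4.5,interpolation=0))
cv2.imwrite("pics/c.png",np.hstack(vis)) 
P,r=tri(t,cs[0][0],s,cs[1][0]);print("handle",P,r)
e=at_z(t,cs[0][1],P[2]);d=e[0]-e[1];print("bar ends",e,np.linalg.norm(d),np.degrees(np.arctan2(d[1],d[0])))
for i in(0,1):
  for j in(0,1): print(i,j,tri(t,cs[0][1][i],s,cs[1][1][j]))
# mat
p,re,m=dark(t,(195,195,282,290),70);mt=cv2.boxPoints(re)
w=at_z(t,mt,.003);print("mat",at_z(t,[re[0]],.003),w[:,:2],np.linalg.norm(w[1]-w[0]),np.linalg.norm(w[2]-w[1]),[np.degrees(np.arctan2(*(w[k+1]-w[k])[1::-1])) for k in(0,1)])
# tray
m=max(robot.masks_of("tray",t),key=lambda q:q["mask"].sum())["mask"]
re=cv2.minAreaRect(np.argwhere(m)[:,::-1].astype(np.float32));w=at_z(t,cv2.boxPoints(re),.0475)
print("tray",w.mean(0),np.linalg.norm(w[1]-w[0]),np.linalg.norm(w[2]-w[1]),[np.degrees(np.arctan2(*(w[k+1]-w[k])[1::-1])) for k in(0,1)])
# mat in the scene for height check
ms=robot.masks_of("mat",s)[0]["mask"];print("mat scene ctr",at_z(s,[np.argwhere(ms)[:,::-1].mean(0)],.003))
```

```text
Traceback (most recent call last):
ValueError: attempt to get argmax of an empty sequence
```

```bash
cat > m.py <<'E'
from h import *
def dark(f,box):
    l,tp,r,b=box;g=f["image"].max(2);m=np.zeros(g.shape,np.uint8)
    sub=g[tp:b,l:r];th=(np.percentile(sub,1)*.6+np.percentile(sub,60)*.4)if r-l<60 else 85
    m[tp:b,l:r]=sub<th
    n,lab,st,c=cv2.connectedComponentsWithStats(m);i=1+st[1:,4].argmax()
    p=np.argwhere(lab==i)[:,::-1].astype(np.float32);return p,cv2.minAreaRect(p),lab==i,th
E
python3 - <<'E'
from m import *
t=robot.grab_frame("top");s=robot.grab_frame("scene")
vis=[];cs=[]
for f,box in((t,(350,225,385,280)),(s,(325,215,368,258))):
    p,re,m,th=dark(f,box);c=p.mean(0)
    u=np.linalg.svd(p-c,full_matrices=False)[2][0]; pr=(p-c)@u
    e=np.array([c+u*pr.min(),c+u*pr.max()]);cs.append((c,e));print(th,len(p),c,e,re)
    im=f["image"].copy();im[m]=(0,0,255);vis.append(cv2.resize(im[190:310,300:440],None,fx=2.8,fy=4.5,interpolation=0))
cv2.imwrite("pics/c.png",np.hstack(vis)) 
P,r=tri(t,cs[0][0],s,cs[1][0]);print("handle",P,r)
e=at_z(t,cs[0][1],P[2]);d=e[0]-e[1];print("bar ends",e,np.linalg.norm(d),np.degrees(np.arctan2(d[1],d[0])))
for i in(0,1):
  for j in(0,1): print(i,j,tri(t,cs[0][1][i],s,cs[1][1][j]))
p,re,m,th=dark(t,(195,195,282,290));mt=cv2.boxPoints(re)
w=at_z(t,mt,.003);print("mat",at_z(t,[re[0]],.003),np.linalg.norm(w[1]-w[0]),np.linalg.norm(w[2]-w[1]),[np.degrees(np.arctan2(*(w[k+1]-w[k])[1::-1])) for k in(0,1)])
m=max(robot.masks_of("tray",t),key=lambda q:q["mask"].sum())["mask"]
re=cv2.minAreaRect(np.argwhere(m)[:,::-1].astype(np.float32));w=at_z(t,cv2.boxPoints(re),.0475)
print("tray",w.mean(0),np.linalg.norm(w[1]-w[0]),np.linalg.norm(w[2]-w[1]),[np.degrees(np.arctan2(*(w[k+1]-w[k])[1::-1])) for k in(0,1)])
ms=robot.masks_of("mat",s)[0]["mask"];print("mat scene ctr",at_z(s,[np.argwhere(ms)[:,::-1].mean(0)],.003))
E
```

```text
124.2 316 [365.57596 250.53165] [[362.29858 230.78448]
 [369.05484 271.49298]] ((367.20806884765625, 250.8456573486328), (41.24504852294922, 11.353973388671875), 79.99201965332031)
82.0 253 [352.4664  229.22134] [[363.00314 214.29625]
 [343.49106 241.93472]] ((352.7500305175781, 227.75003051757812), (12.020814895629883, 33.941123962402344), 45.0)
handle [0.4592005  0.19859729 0.12628109] 0.00023651709460233933
bar ends [[0.49304731 0.20381158 0.12628109]
 [0.42360664 0.19289442 0.12628109]] 0.07029360553609539 8.934657738584125
0 0 (array([0.49311029, 0.2024524 , 0.14073179]), np.float64(0.005032011504205349))
0 1 (array([0.48684795, 0.21513194, 0.07779316]), np.float64(0.034799249753080665))
1 0 (array([0.4320759 , 0.18185126, 0.17675945]), np.float64(0.03387888347218323))
1 1 (array([0.42360737, 0.19264848, 0.11965205]), np.float64(0.00039990261806861543))
mat [[0.48607969 0.4396924  0.003     ]] 0.1615424826251269 0.14394387848095688 [np.float64(-1.514199144411561), np.float64(-92.60118989102665)]
tray [0.45852942 0.19930202 0.0475    ] 0.23356719676812077 0.14107864420045124 [np.float64(-80.59161159044929), np.float64(-171.24066162105322)]
mat scene ctr [[0.47904716 0.4365837  0.003     ]]
```

View pics/c.png

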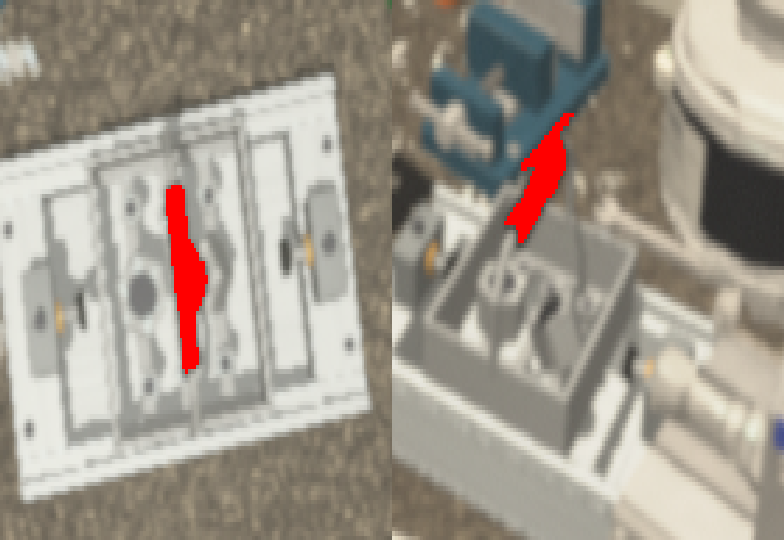

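The bar's lower end triangulates at z ≈ 0.120, against about 0.119 expected. Its length comes out at 70 mm and the tray at 234×141 mm, with the mat at 162×144, so all of these match the text. The grasp point is (0.459, 0.199, 0.119) at yaw 9°, and the mat is at (0.486, 0.440) with yaw −2°.

```bash
cat > to.py <<'E'
import sys
from h import *
# usage: to.py x y z yaw -> offset (mm) and turn (rad) in tool axes
x,y,z,w=map(float,sys.argv[1:5]);s=robot.get_state()
A=R.from_euler('xyz',s["tool_rot"],degrees=True);B=R.from_euler('xyz',[180,0,w],degrees=True)
print("t",round(s["time_s"],2),"pos",s["tool_pos"].round(4),"rot",s["tool_rot"].round(2),"F",s["force"].round(2),"M",s["moment"].round(2),"open",round(s["opening"],3),"grip",round(s["grip_force"],1))
print("offset",(A.inv().apply(np.array([x,y,z])-s["tool_pos"])*1000).round(1),"turn",(A.inv()*B).as_rotvec().round(3))
E
python3 -m jog '{"turn":[[0,0,-0.396],[0,0,-0.396],[0,0,-0.396],[0,0,-0.396],[0,0,-0.396]],"offset":[[-399,-373,40],[-399,-373,40],[-399,-373,40],[-399,-373,40],[-399,-373,40]],"gripper":[0,0,0,0,0]}'
python3 to.py 0.459 0.199 0.20 -170.9
```

```text
time_s: 1.9
tool_pos: [0.2966, 0.446, 0.2425]
tool_rot: [180.0, 0.0, -170.9]
force: [1.9, 0.1, -0.1]
opening: 0.998
grip_force: 0.0
t 1.9 pos [0.2966 0.446  0.2425] rot [ 1.7998e+02  3.0000e-02 -1.7089e+02] F [ 1.88  0.07 -0.11] M [-0.02 -0.01  0.02] open 0.998 grip 0.0
offset [-121.2 -269.6   42.5] turn [0.    0.001 0.   ]
```

```bash
python3 -m jog '{"turn":[[0,0,0],[0,0,0],[0,0,0],[0,0,0],[0,0,0]],"offset":[[-121,-270,42],[-121,-270,42],[-121,-270,42],[-121,-270,42],[-121,-270,42]],"gripper":[0,0,0,0,0]}'
python3 to.py 0.459 0.199 0.20 -170.9
```

```text
time_s: 2.4
tool_pos: [0.4323, 0.2388, 0.2076]
tool_rot: [180.0, 0.1, -170.9]
force: [0.4, -0.0, -0.6]
opening: 0.997
grip_force: 0.0
t 2.4 pos [0.4323 0.2388 0.2076] rot [ 1.7997e+02  7.0000e-02 -1.7093e+02] F [ 0.43 -0.01 -0.56] M [ 0.06 -0.01  0.  ] open 0.997 grip 0.0
offset [-20.1 -43.5   7.6] turn [ 0.     0.001 -0.   ]
```

```bash
python3 -m jog '{"turn":[[0,0,0],[0,0,0],[0,0,0]],"offset":[[-20,-43.5,8],[-20,-43.5,8],[-20,-43.5,8]],"gripper":[0,0,0]}'
python3 to.py 0.459 0.199 0.122 -170.9
python3 - <<'E'
from h import *
f=robot.grab_frame("scene");cv2.imwrite("pics/d.png",cv2.resize(f["image"][130:300,250:450],None,fx=3.5,fy=3.5))
E
```

```text
time_s: 2.7
tool_pos: [0.4583, 0.1998, 0.1992]
tool_rot: [180.0, -0.0, -171.1]
force: [0.5, 0.1, -0.0]
opening: 1.003
grip_force: 0.0
t 2.7 pos [0.4583 0.1998 0.1992] rot [ 1.7997e+02 -3.0000e-02 -1.7113e+02] F [ 0.47  0.12 -0.04] M [0.01 0.01 0.01] open 1.003 grip 0.0
offset [-0.6 -1.  77.2] turn [ 0.    -0.001 -0.004]
```

View pics/d.png

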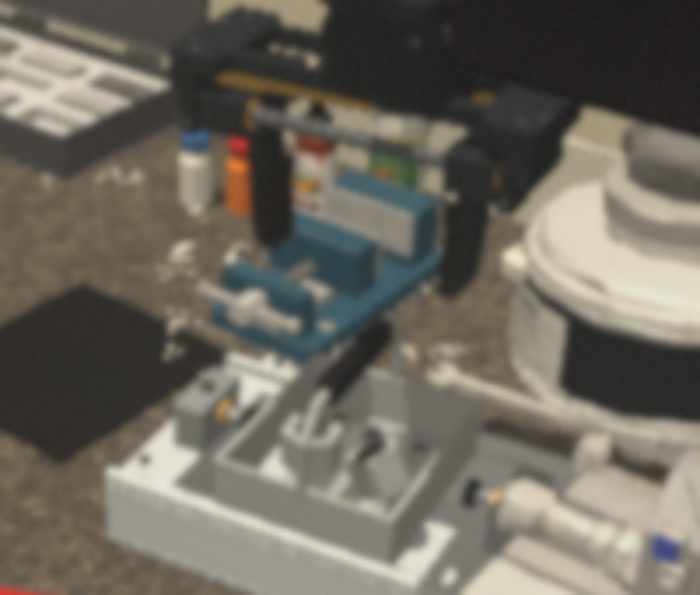

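The open fingers, at crop px (270,190) and (465,220), straddle the bar at (355,360), so I can go straight down.

```bash
python3 -m jog '{"turn":[[0,0,0],[0,0,0],[0,0,0],[0,0,0]],"offset":[[0,-1,40],[0,-1,70],[0,-1,77],[0,-1,77]],"gripper":[0,0,0,0]}' 40
python3 -m jog '{"turn":[[0,0,0],[0,0,0],[0,0,0],[0,0,0],[0,0,0]],"offset":[[0,0,0],[0,0,0],[0,0,0],[0,0,0],[0,0,0]],"gripper":[0.8,0.85,0.9,1,1]}' 15
python3 to.py 0.459 0.199 0.122 -170.9
```

```text
time_s: 3.15
tool_pos: [0.4566, 0.2007, 0.1214]
tool_rot: [-180.0, -0.2, -170.8]
force: [-0.1, 0.2, 0.1]
opening: 1.001
grip_force: 0.0
time_s: 3.65
tool_pos: [0.4586, 0.1998, 0.1229]
tool_rot: [180.0, 0.1, -170.9]
force: [-0.5, 0.0, 0.1]
opening: 0.567
grip_force: 0.0
t 3.65 pos [0.4586 0.1998 0.1229] rot [ 1.7999e+02  6.0000e-02 -1.7095e+02] F [-0.46  0.05  0.1 ] M [ 0.07  0.01 -0.02] open 0.567 grip 0.0
offset [-0.3 -0.8  0.9] turn [ 0.     0.001 -0.001]
```

```bash
for i in 1 2; do python3 -m jog '{"turn":[[0,0,0],[0,0,0],[0,0,0],[0,0,0],[0,0,0]],"offset":[[0,0,0],[0,0,0],[0,0,0],[0,0,0],[0,0,0]],"gripper":[1,1,1,1,1]}' 40; done
python3 to.py 0.459 0.199 0.122 -170.9
```

```text
time_s: 4.15
tool_pos: [0.4582, 0.1998, 0.1223]
tool_rot: [180.0, -0.0, -170.9]
force: [-0.1, -0.4, 0.3]
opening: 0.132
grip_force: 40.0
time_s: 4.65
tool_pos: [0.4582, 0.1998, 0.1222]
tool_rot: [180.0, -0.0, -170.9]
force: [0.5, 1.0, -1.6]
opening: 0.126
grip_force: 40.0
t 4.65 pos [0.4582 0.1998 0.1222] rot [ 1.7999e+02 -1.0000e-02 -1.7094e+02] F [ 0.51  0.97 -1.63] M [ 0.25 -0.05  0.06] open 0.126 grip 40.0
offset [-0.7 -0.9  0.2] turn [ 0.    -0.    -0.001]
```

```bash
python3 -m jog '{"turn":[[0,0,0],[0,0,0],[0,0,0],[0,0,0],[0,0,0]],"offset":[[0,0,-0.5],[0,0,-1],[0,0,-1.5],[0,0,-1.5],[0,0,-1.5]],"gripper":[1,1,1,1,1]}' 50
python3 to.py 0.459 0.199 0.122 -170.9
python3 -m jog '{"turn":[[0,0,0],[0,0,0],[0,0,0]],"offset":[[0,2,0],[0,4,0],[0,4,0]],"gripper":[1,1,1]}'
python3 to.py 0.459 0.199 0.122 -170.9
```

```text
time_s: 5.15
tool_pos: [0.4578, 0.1995, 0.1234]
tool_rot: [-180.0, -0.1, -170.9]
force: [0.4, -0.1, -5.9]
opening: 0.127
grip_force: 50.0
t 5.15 pos [0.4578 0.1995 0.1234] rot [-1.7998e+02 -6.0000e-02 -1.7094e+02] F [ 0.36 -0.13 -5.9 ] M [ 0.04  0.07 -0.03] open 0.127 grip 50.0
offset [-1.1 -0.7  1.4] turn [-0.    -0.001 -0.001]
time_s: 5.45
tool_pos: [0.4576, 0.2039, 0.1238]
tool_rot: [180.0, 0.0, -170.9]
force: [0.3, 0.8, -5.4]
opening: 0.13
grip_force: 50.0
t 5.45 pos [0.4576 0.2039 0.1238] rot [ 179.99    0.   -170.92] F [ 0.27  0.85 -5.39] M [-0.02  0.02  0.  ] open 0.13 grip 50.0
offset [-0.6 -5.1  1.8] turn [ 0.  0. -0.]
```

```bash
python3 -m jog '{"turn":[[0,0,0],[0,0,0],[0,0,0]],"offset":[[0,2,0],[0,4,0],[0,4,0]],"gripper":[1,1,1]}' | egrep 'pos|force: \['
python3 -m jog '{"turn":[[0,0,0],[0,0,0],[0,0,0]],"offset":[[0,1.5,0],[0,3,0],[0,3,0]],"gripper":[1,1,1]}' | egrep 'pos|force: \['
```

```text
tool_pos: [0.4569, 0.2079, 0.1238]
force: [-0.1, 0.8, -5.4]
tool_pos: [0.4566, 0.2103, 0.1239]
force: [0.4, -2.2, -4.0]
```

```bash
python3 -m jog '{"turn":[[0,0,0],[0,0,0],[0,0,0]],"offset":[[0,1.5,0],[0,1.5,0],[0,1.5,0]],"gripper":[1,1,1]}' | egrep 'pos|force: \['
python3 -m jog '{"turn":[[0,0,0],[0,0,0],[0,0,0],[0,0,0],[0,0,0]],"offset":[[0,-6,0],[0,-12,0],[0,-16,0],[0,-18,0],[0,-18,0]],"gripper":[1,1,1,1,1]}' | egrep 'pos|force: \['
```

```text
tool_pos: [0.4564, 0.2117, 0.124]
force: [1.2, -4.1, -3.0]
tool_pos: [0.4591, 0.194, 0.1237]
force: [-1.4, 0.7, -5.6]
```

```bash
for i in 1 2; do python3 -m jog '{"turn":[[0,0,0],[0,0,0],[0,0,0]],"offset":[[0,-2,0],[0,-4,0],[0,-4,0]],"gripper":[1,1,1]}' | egrep 'pos|force: \['; done
```

```text
tool_pos: [0.4597, 0.1902, 0.1238]
force: [-0.1, -0.5, -5.8]
tool_pos: [0.4603, 0.1862, 0.1238]
force: [-0.6, -0.7, -5.7]
```

```bash
for i in 1 2; do python3 -m jog '{"turn":[[0,0,0],[0,0,0]],"offset":[[0,-1.5,0],[0,-3,0]],"gripper":[1,1]}' | egrep 'pos|force: \['; done
```

```text
tool_pos: [0.4609, 0.1835, 0.1239]
force: [-0.4, 1.5, -4.9]
tool_pos: [0.4616, 0.1812, 0.1243]
force: [-1.5, 4.5, -3.1]
```

Left contact is at about +10.4 mm from the grip start and right at about −17 mm, so there is 27 mm of free travel. Next is a mild shake within that gap.

```bash
python3 -m jog '{"turn":[[0,0,0],[0,0,0],[0,0,0],[0,0,0],[0,0,0]],"offset":[[0,8,0],[0,24,0],[0,8,0],[0,24,0],[0,8,0]],"gripper":[1,1,1,1,1]}' | egrep 'time|pos|force: \['
python3 -m jog '{"turn":[[0,0,0],[0,0,0],[0,0,0],[0,0,0],[0,0,0]],"offset":[[0,16,0],[0,0,0],[0,16,0],[0,0,0],[0,16,0]],"gripper":[1,1,1,1,1]}' | egrep 'time|pos|force: \['
python3 - <<'E'
from h import *
f=robot.grab_frame("scene");cv2.imwrite("pics/e.png",cv2.resize(f["image"][200:310,270:430],None,fx=4.5,fy=4.5))
E
```

```text
time_s: 8.35
tool_pos: [0.4603, 0.1903, 0.1241]
force: [0.1, -0.8, -5.7]
time_s: 8.85
tool_pos: [0.4577, 0.2022, 0.1236]
force: [-0.7, 0.4, -5.8]
```

View pics/e.png

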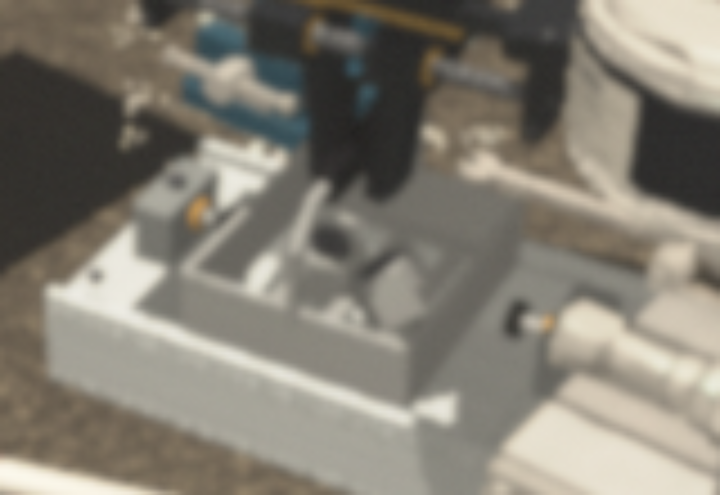

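The large nuts at crop (335,240) and (400,290) shifted, and one small nut shows at (345,310). I'll shake wider, just up to the buffers.

```bash
python3 -m jog '{"turn":[[0,0,0],[0,0,0],[0,0,0],[0,0,0],[0,0,0]],"offset":[[0,-19,0],[0,4,0],[0,-19,0],[0,4,0],[0,-19,0]],"gripper":[1,1,1,1,1]}' | egrep 'time|pos|force: \['
python3 -m jog '{"turn":[[0,0,0],[0,0,0],[0,0,0],[0,0,0],[0,0,0]],"offset":[[0,23,0],[0,0,0],[0,23,0],[0,0,0],[0,23,0]],"gripper":[1,1,1,1,1]}' | egrep 'time|pos|force: \['
python3 -m jog '{"turn":[[0,0,0],[0,0,0],[0,0,0],[0,0,0],[0,0,0]],"offset":[[0,-23,0],[0,0,0],[0,-23,0],[0,0,0],[0,0,0]],"gripper":[1,1,1,1,1]}' | egrep 'time|pos|force: \['
python3 to.py 0.459 0.2 0.124 -170.9
python3 - <<'E'
from h import *
f=robot.grab_frame("scene");a=cv2.resize(f["image"][210:300,300:400],None,fx=4,fy=4,interpolation=2)
for m in robot.masks_of("small_nut_1_center",f):print(m["score"],m["box"])
g=robot.grab_frame("top");b=cv2.resize(g["image"][205:305,295:435],None,fx=2.8,fy=3.6,interpolation=2)
for m in robot.masks_of("small_nut_1_center",g):print(m["score"],m["box"])
cv2.imwrite("pics/f.png",np.hstack([a,b]))
E
```

```text
time_s: 9.4
tool_pos: [0.4609, 0.1883, 0.1243]
force: [1.1, -0.1, -4.9]
time_s: 9.9
tool_pos: [0.4575, 0.2052, 0.1237]
force: [-0.1, -0.2, -5.0]
time_s: 10.4
tool_pos: [0.457, 0.2089, 0.1239]
force: [0.5, 0.4, -4.9]
t 10.4 pos [0.457  0.2089 0.1239] rot [-1.8000e+02  3.0000e-02 -1.7088e+02] F [ 0.53  0.37 -4.85] M [ 0.07  0.   -0.02] open 0.123 grip 50.0
offset [-0.5 -9.1 -0.1] turn [-0.     0.001  0.   ]
```

View pics/f.png

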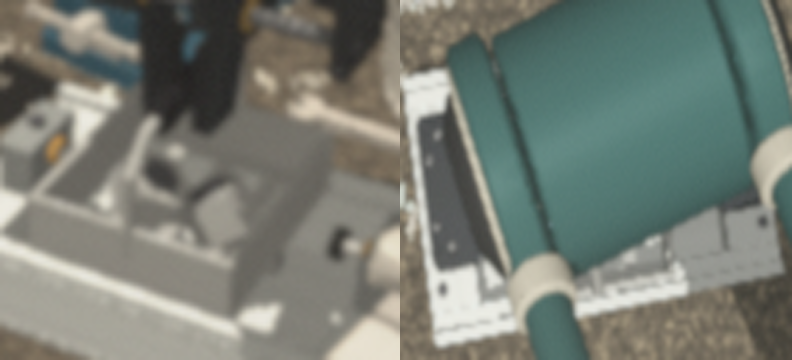

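Fz has dropped from about −5.8 to −4.9 N, so small nuts have gone. The arm hides the top view. Next come the second knocks left and right, with more shaking between them.

```bash
python3 -m jog '{"turn":[[0,0,0],[0,0,0],[0,0,0]],"offset":[[0,3,0],[0,4,0],[0,4,0]],"gripper":[1,1,1]}' | egrep 'time|pos|force: \['
python3 -m jog '{"turn":[[0,0,0],[0,0,0],[0,0,0],[0,0,0],[0,0,0]],"offset":[[0,-24,0],[0,-28,0],[0,-31,0],[0,-31.5,0],[0,-31.5,0]],"gripper":[1,1,1,1,1]}' | egrep 'time|pos|force: \['
python3 -m jog '{"turn":[[0,0,0],[0,0,0],[0,0,0],[0,0,0],[0,0,0]],"offset":[[0,28,0],[0,4,0],[0,28,0],[0,4,0],[0,28,0]],"gripper":[1,1,1,1,1]}' | egrep 'time|pos|force: \['
python3 -m jog '{"turn":[[0,0,0],[0,0,0],[0,0,0],[0,0,0],[0,0,0]],"offset":[[0,-24,0],[0,0,0],[0,-24,0],[0,0,0],[0,-24,0]],"gripper":[1,1,1,1,1]}' | egrep 'time|pos|force: \['
```

```text
time_s: 10.9
tool_pos: [0.4563, 0.2115, 0.1239]
force: [-0.2, -4.1, -3.1]
time_s: 11.4
tool_pos: [0.4612, 0.1819, 0.124]
force: [-1.9, 4.2, -3.4]
time_s: 11.9
tool_pos: [0.4575, 0.2056, 0.1237]
force: [0.4, 0.9, -4.9]
time_s: 12.4
tool_pos: [0.461, 0.188, 0.1243]
force: [1.3, -0.1, -5.0]
```

```bash
python3 -m jog '{"turn":[[0,0,0],[0,0,0],[0,0,0],[0,0,0],[0,0,0]],"offset":[[0,24,0],[0,27,0],[0,0,0],[0,-3.5,0],[0,24,0]],"gripper":[1,1,1,1,1]}' | egrep 'time|pos|force: \['
for i in 1 2 3; do python3 -m jog '{"turn":[[0,0,0],[0,0,0],[0,0,0],[0,0,0],[0,0,0]],"offset":[[0,-25,0],[0,0,0],[0,-25,0],[0,0,0],[0,0,0]],"gripper":[1,1,1,1,1]}' | egrep 'time|pos|force: \['; done
python3 - <<'E'
from h import *
for k in range(6):
    f=robot.grab_frame("scene") if k==0 else f
    s=robot.get_state();print(s["force"].round(2)) if k==0 else 0
for m in robot.masks_of("small_nut_1_center",f)+robot.masks_of("large_nut_1_center",f):print(m["score"],m["box"])
cv2.imwrite("pics/g.png",cv2.resize(f["image"][215:295,305:395],None,fx=7,fy=7,interpolation=2))
E
```

```text
time_s: 12.9
tool_pos: [0.4571, 0.2066, 0.1237]
force: [0.1, 0.9, -5.7]
time_s: 13.4
tool_pos: [0.4568, 0.2095, 0.1238]
force: [0.1, -1.5, -5.5]
time_s: 13.9
tool_pos: [0.4568, 0.2093, 0.1239]
force: [0.2, -0.2, -4.2]
time_s: 14.4
tool_pos: [0.4568, 0.2092, 0.1238]
force: [0.4, -0.2, -5.3]
[-0.1  -0.16 -5.53]
0.65 [245.8, 298.2, 311.6, 317.1]
0.66 [322.9, 249.2, 347.6, 270.3]
0.4 [344.2, 255.6, 366.7, 268.4]
```

View pics/g.png

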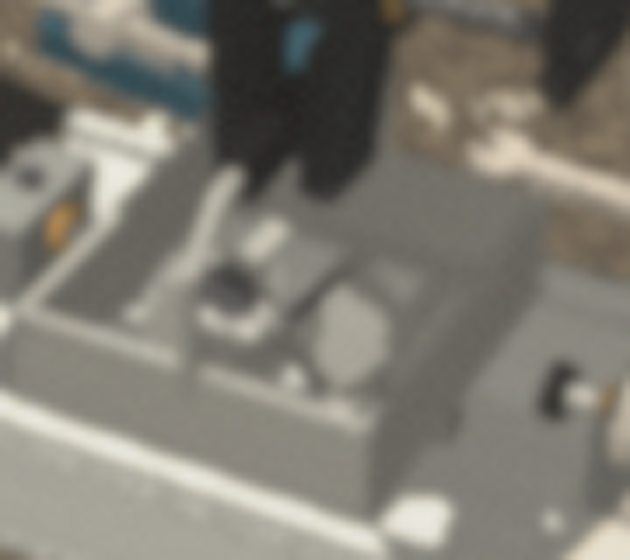

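```bash
for i in 1 2; do python3 -m jog '{"turn":[[0,0,0],[0,0,0],[0,0,0],[0,0,0],[0,0,0]],"offset":[[0,-26,0],[0,1,0],[0,-26,0],[0,1,0],[0,0,0]],"gripper":[1,1,1,1,1]}' | egrep 'time|pos|force: \['; done
python3 -m jog '{"turn":[[0,0,0],[0,0,0],[0,0,0],[0,0,0],[0,0,0]],"offset":[[0,-13,0],[0,-13,-15],[0,-13,-45],[0,-13,-75],[0,-13,-90]],"gripper":[1,1,1,1,1]}' | egrep 'time|pos|force: \['
python3 - <<'E'
from h import *
F=[]
for k in range(14):
    f=robot.grab_frame("scene");F.append(robot.get_state()["force"][2])
print(np.mean(F),np.std(F))
cv2.imwrite("pics/i.png",cv2.resize(f["image"][160:315,270:420],None,fx=5.2,fy=3.85,interpolation=2))
E
```

```text
time_s: 15.05
tool_pos: [0.4569, 0.209, 0.1239]
force: [-0.8, -0.8, -6.2]
time_s: 15.55
tool_pos: [0.4568, 0.209, 0.1239]
force: [0.1, -0.7, -3.6]
time_s: 16.05
tool_pos: [0.4602, 0.195, 0.2165]
force: [0.4, 0.0, -4.6]
-5.248848898033623 1.0393742261623664
```

View pics/i.png

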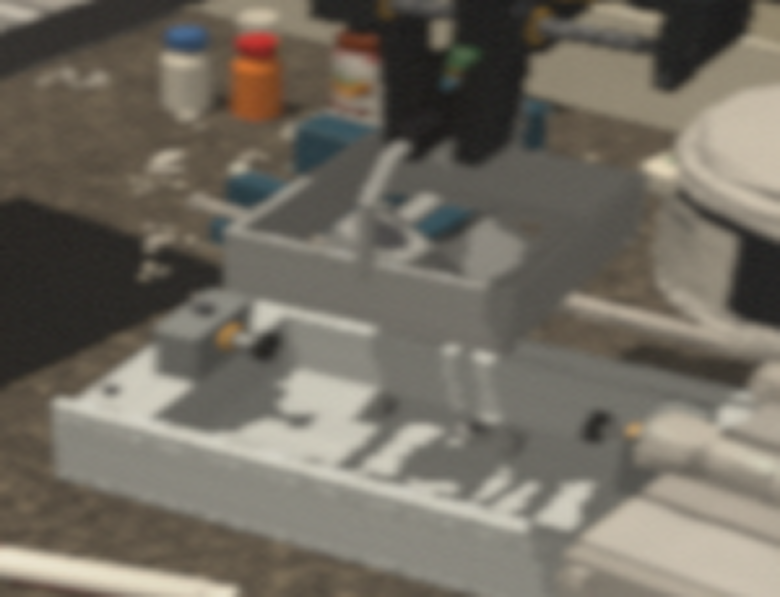

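In the lifted view the two large nuts sit at crop (380,235) and (490,245). There is a bright patch in the sieve at (420,207) that could be a bar or a small nut. I'll lift straight up some more so the pan comes clear and can be counted.

```bash
python3 -m jog '{"turn":[[0,0,0],[0,0,0],[0,0,0],[0,0,0],[0,0,0]],"offset":[[0,0,-15],[0,0,-40],[0,0,-65],[0,0,-80],[0,0,-80]],"gripper":[1,1,1,1,1]}' | egrep 'time|pos|force: \['
python3 - <<'E'
from h import *
F=[];I=[]
for k in range(10):
    f=robot.grab_frame("scene");I.append(f["image"].astype(float))
im=np.mean(I,0)
for n in("small_nut_1_center","large_nut_1_center","sieve","tray"):
  for m in robot.masks_of(n,f):print(n,m["score"],m["box"])
im=np.clip(im,0,255).astype(np.uint8);cv2.imwrite("pics/raw.png",im)
sv=[m for m in robot.masks_of("sieve",f)][:1]
l,t,r,b=[int(v) for v in sv[0]["box"]] if sv else (315,150,390,220)
a=cv2.resize(im[240:312,275:415],(780,400),interpolation=2)
c=cv2.resize(im[max(t,b-60):b,l:r],(300,198),interpolation=2)
o=np.zeros((600,780,3),np.uint8);o[:400]=a;o[402:,:300]=c
c=cv2.resize(cv2.createCLAHE(4,(2,2)).apply(cv2.cvtColor(im[max(t,b-60):b,l:r],6)),(300,198),interpolation=2);o[402:,320:620]=c[...,None]
cv2.imwrite("pics/j.png",o);print(l,t,r,b)
E
```

```text
time_s: 17.25
tool_pos: [0.4607, 0.1964, 0.2977]
force: [0.7, 0.8, -6.6]
sieve 0.62 [314.8, 138.7, 396.3, 211.2]
tray 0.76 [280.8, 232.9, 415.6, 321.2]
314 138 396 211
```

View pics/j.png

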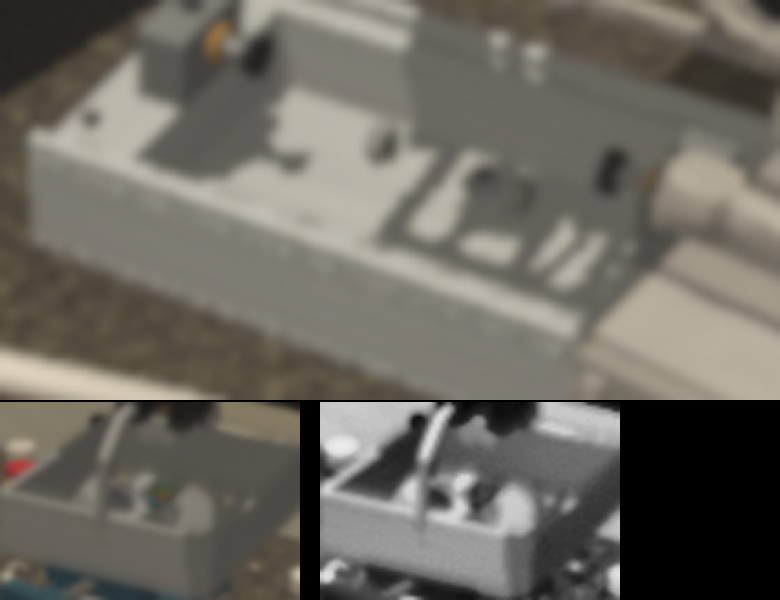

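Run:
```python
from m import *
f=robot.grab_frame("scene")
A=R.from_euler('z',9.1,degrees=True)
for px,T in(((350.8,213.8),(.4602,.195,.2165)),((342.9,248.6),(.4568,.2092,.1238)),((353.6,176),(.4607,.1964,.2977))):
    T=np.array(T);base=T-[0,0,.082]
    for h in(.007,.022):
        print(h,(A.inv().apply(at_z(f,[px],base[2]+h)[0]-base)*1000).round(1))
# project known sieve points on the raw image, print gray along bars
im=cv2.cvtColor(cv2.imread("pics/raw.png"),cv2.COLOR_BGR2GRAY)
K=np.array(f["K"]);At=R.from_euler('xyz',f["attitude"],degrees=True).as_matrix()
def proj(p):
    c=(p-f["eye"])@At;return (c@K.T)[:,:2]/c[:,2:]
base=np.array([.4607,.1964,.2157])
xs=np.arange(-52,53,4)
print(xs)
for y in(-44,-35,-26,-20,-13,-6,0,6,13,20,26,35,44):
    p=base+A.apply(np.c_[xs,np.full(len(xs),y),np.full(len(xs),4)]/1000)
    q=proj(p);print(y,[int(im[int(round(b)),int(round(a))]) for a,b in q])
```

```text
0.007 [24.1 20.   7. ]
0.022 [ 1.   9.5 22. ]
0.007 [36.5 23.6  7. ]
0.022 [17.3 14.5 22. ]
0.007 [17.  14.5  7. ]
0.022 [-11.4   1.7  22. ]
[-52 -48 -44 -40 -36 -32 -28 -24 -20 -16 -12  -8  -4   0   4   8  12  16
  20  24  28  32  36  40  44  48  52]
-44 [85, 85, 84, 80, 78, 76, 75, 75, 74, 75, 75, 75, 75, 75, 75, 74, 74, 74, 75, 74, 74, 74, 74, 74, 74, 74, 74]
-35 [99, 94, 89, 86, 85, 85, 85, 84, 83, 80, 78, 78, 78, 77, 78, 78, 79, 85, 91, 101, 99, 93, 83, 78, 77, 78, 78]
-26 [100, 101, 101, 101, 101, 99, 94, 88, 87, 96, 108, 114, 115, 110, 96, 87, 82, 83, 88, 95, 92, 83, 80, 80, 81, 83, 83]
-20 [101, 101, 100, 101, 101, 101, 102, 105, 113, 116, 117, 120, 123, 125, 124, 122, 123, 113, 95, 85, 85, 88, 84, 83, 82, 82, 83]
-13 [101, 101, 101, 101, 101, 101, 101, 106, 116, 117, 109, 109, 117, 123, 126, 126, 126, 126, 122, 115, 108, 92, 84, 80, 81, 82, 82]
-6 [101, 100, 100, 101, 101, 101, 101, 104, 114, 114, 96, 89, 92, 92, 94, 104, 119, 125, 127, 125, 122, 107, 92, 85, 82, 82, 82]
0 [100, 100, 100, 101, 101, 100, 101, 107, 118, 114, 96, 86, 80, 77, 78, 78, 83, 88, 97, 101, 101, 99, 92, 86, 86, 83, 82]
6 [100, 98, 98, 100, 101, 100, 100, 106, 126, 134, 133, 131, 125, 102, 81, 73, 75, 77, 77, 76, 76, 79, 79, 80, 80, 82, 82]
13 [99, 99, 100, 100, 98, 96, 98, 106, 121, 126, 112, 95, 91, 110, 125, 119, 98, 86, 81, 80, 81, 80, 82, 81, 81, 81, 83]
20 [99, 100, 100, 100, 100, 100, 97, 99, 97, 95, 92, 83, 75, 75, 71, 82, 99, 115, 132, 139, 139, 132, 116, 94, 84, 81, 82]
26 [100, 99, 100, 100, 100, 100, 100, 108, 120, 117, 107, 99, 90, 81, 74, 72, 83, 93, 103, 109, 116, 115, 109, 96, 89, 88, 84]
35 [99, 100, 99, 100, 100, 99, 99, 106, 119, 121, 116, 116, 125, 128, 116, 103, 93, 92, 92, 89, 97, 94, 89, 86, 83, 83, 83]
44 [99, 100, 100, 100, 100, 100, 100, 104, 115, 111, 93, 84, 82, 84, 96, 103, 107, 106, 100, 94, 95, 92, 89, 83, 81, 81, 82]
```

One bright patch stays at about (28, 21) mm in the sieve's frame, beside the +26 bar, and it may be a jammed small nut. I'll go back down to just above the rails, shake in both directions over the pan to loosen it, and then look again.

```bash
python3 -m jog '{"turn":[[0,0,0],[0,0,0],[0,0,0],[0,0,0],[0,0,0]],"offset":[[0,0,40],[0,0,80],[0,0,120],[0,0,145],[0,0,152]],"gripper":[1,1,1,1,1]}' 60| egrep 'time|pos|force: \['
for i in 1 2; do python3 -m jog '{"turn":[[0,0,0],[0,0,0],[0,0,0],[0,0,0],[0,0,0]],"offset":[[10,-8,0],[-10,9,0],[10,9,0],[-10,-9,0],[0,0,0]],"gripper":[1,1,1,1,1]}' | egrep 'time|pos|force: \['; done
python3 -m jog '{"turn":[[0,0,0],[0,0,0],[0,0,0],[0,0,0],[0,0,0]],"offset":[[0,-11,0],[0,12,0],[0,-11,0],[0,12,0],[0,0,0]],"gripper":[1,1,1,1,1]}' | egrep 'time|pos|force: \['
python3 -m jog '{"turn":[[0,0,0],[0,0,0],[0,0,0],[0,0,0],[0,0,0]],"offset":[[0,0,-40],[0,0,-80],[0,0,-120],[0,0,-145],[0,0,-152]],"gripper":[1,1,1,1,1]}' | egrep 'time|pos|force: \['
cat > prof.py <<'E'
from h import *
f=robot.grab_frame("scene");T=robot.get_state()["tool_pos"];im=np.mean([robot.grab_frame("scene")["image"] for _ in range(8)],0)
im=im.astype(np.uint8);cv2.imwrite("pics/raw2.png",im);g=cv2.cvtColor(im,6)
A=R.from_euler('z',9.1,degrees=True);K=np.array(f["K"]);At=R.from_euler('xyz',f["attitude"],degrees=True).as_matrix()
base=T-[0,0,.082];print(T,robot.get_state()["force"])
xs=np.arange(-28,53,4);print(xs)
for y in(-26,-13,0,6,13,16,20,23,26,30,35,44):
    p=base+A.apply(np.c_[xs,np.full(len(xs),y),np.full(len(xs),4)]/1000)
    c=(p-f["eye"])@At;q=(c@K.T)[:,:2]/c[:,2:];print(y,[int(g[int(round(b)),int(round(a))]) for a,b in q])
E
python3 prof.py
```

```text
time_s: 18.55
tool_pos: [0.4562, 0.1948, 0.1382]
force: [-0.4, 0.2, -5.9]
time_s: 19.05
tool_pos: [0.4632, 0.1949, 0.1452]
force: [-0.2, 0.3, -3.8]
time_s: 19.55
tool_pos: [0.4618, 0.1944, 0.1439]
force: [0.7, 1.5, -5.1]
time_s: 20.05
tool_pos: [0.4588, 0.1972, 0.1432]
force: [0.2, 0.4, -5.3]
time_s: 20.55
tool_pos: [0.4604, 0.1957, 0.2987]
force: [0.2, 0.3, -5.0]
[0.45994655 0.19561857 0.29768077] [ 0.47623029  0.27151721 -5.12120404]
[-28 -24 -20 -16 -12  -8  -4   0   4   8  12  16  20  24  28  32  36  40
  44  48  52]
-26 [94, 88, 91, 102, 111, 115, 116, 114, 102, 89, 83, 82, 84, 83, 83, 83, 81, 81, 83, 83, 83]
-13 [102, 108, 115, 107, 100, 104, 112, 119, 126, 127, 128, 128, 125, 115, 98, 87, 85, 81, 80, 82, 82]
0 [102, 112, 122, 116, 97, 82, 77, 79, 81, 83, 83, 85, 92, 100, 104, 102, 105, 93, 86, 84, 83]
6 [103, 112, 120, 119, 118, 101, 82, 75, 71, 73, 77, 79, 80, 78, 79, 80, 81, 83, 82, 83, 83]
13 [99, 108, 109, 93, 93, 98, 107, 97, 85, 81, 85, 89, 89, 78, 79, 81, 81, 81, 81, 82, 82]
16 [96, 97, 101, 94, 81, 78, 104, 106, 98, 94, 95, 102, 106, 102, 96, 87, 87, 82, 82, 82, 82]
20 [99, 100, 97, 93, 86, 78, 75, 88, 105, 127, 133, 135, 137, 132, 131, 133, 113, 92, 86, 83, 83]
23 [101, 104, 104, 97, 90, 81, 76, 87, 95, 111, 125, 131, 133, 134, 133, 137, 125, 103, 90, 85, 83]
26 [101, 105, 115, 115, 106, 99, 91, 84, 92, 98, 101, 109, 118, 122, 116, 110, 104, 110, 97, 89, 84]
30 [101, 111, 123, 124, 121, 117, 109, 100, 93, 91, 94, 97, 108, 112, 114, 102, 94, 89, 87, 84, 84]
35 [101, 111, 122, 125, 125, 123, 122, 116, 107, 99, 93, 90, 92, 95, 99, 96, 90, 86, 85, 83, 82]
44 [101, 110, 115, 103, 90, 91, 87, 84, 82, 80, 79, 78, 79, 86, 91, 93, 91, 87, 79, 81, 82]
```

The patch now runs 28 mm along x and stays narrow, so it is a lit floor bar and not a nut. I'll carry the sieve gently towards the mat at height, which also clears the pan for a count.

```bash
python3 to.py 0.486 0.4397 0.2977 178
```

```text
t 21.0 pos [0.4581 0.1955 0.2921] rot [-1.7996e+02 -1.7000e-01 -1.7093e+02] F [ 0.48  0.27 -5.12] M [ 0.02 -0.04 -0.06] open 0.126 grip 60.0
offset [-66.  236.8  -6. ] turn [-0.001 -0.003  0.193]
```

```bash
python3 -m jog '{"turn":[[0,0,0.008],[0,0,0.024],[0,0,0.047],[0,0,0.07],[0,0,0.093]],"offset":[[-2.6,10,0],[-7.8,29,0],[-15,57,0],[-23,85,0],[-31,113,0]],"gripper":[1,1,1,1,1]}' | egrep 'time|pos|force: \['
python3 to.py 0.486 0.4397 0.298 178
```

```text
time_s: 21.5
tool_pos: [0.4716, 0.3141, 0.2934]
force: [0.7, -0.6, -5.2]
t 21.5 pos [0.4716 0.3141 0.2934] rot [ 1.7999e+02 -2.0000e-02 -1.7634e+02] F [ 0.73 -0.59 -5.17] M [ 0.02 -0.03 -0.02] open 0.128 grip 60.0
offset [-22.4 124.4  -4.6] turn [ 0.    -0.     0.099]
```

```bash
python3 -m jog '{"turn":[[0,0,0.024],[0,0,0.048],[0,0,0.072],[0,0,0.09],[0,0,0.099]],"offset":[[-5.5,30,0],[-11,60,0],[-16.5,90,0],[-20.5,113,0],[-22.5,124,0]],"gripper":[1,1,1,1,1]}' | egrep 'time|pos|force: \['
python3 -m jog '{"turn":[[0,0,0],[0,0,0]],"offset":[[0,0,0],[0,0,0]],"gripper":[1,1]}' | egrep 'time|pos|force: \['
python3 to.py 0.486 0.4397 0.085 178
python3 - <<'E'
from h import *
ims=[]
t=robot.grab_frame("top")
for m in robot.masks_of("small_nut_1_center",t):print(m["score"],m["box"])
im=np.mean([robot.grab_frame("top")["image"] for _ in range(6)],0).astype(np.uint8)
s=robot.grab_frame("scene");
for m in robot.masks_of("small_nut_1_center",s):print(m["score"],m["box"])
si=np.mean([robot.grab_frame("scene")["image"] for _ in range(6)],0).astype(np.uint8)
a=cv2.resize(im[200:308,290:436],(500,370),interpolation=2);b=cv2.resize(si[232:315,280:425],(400,229),interpolation=2)
c=cv2.resize(si[125:235,215:335],(300,275),interpolation=2)
o=np.zeros((600,800,3),np.uint8);o[:370,:500]=a;o[371:,:400]=b;o[:275,500:]=c
d=cv2.resize(im[195:295,195:295],(400,229),interpolation=2);o[371:,400:]=d
cv2.imwrite("pics/k.png",o)
E
```

```text
time_s: 22.0
tool_pos: [0.4856, 0.4402, 0.2928]
force: [-0.5, -0.8, -5.9]
time_s: 22.2
tool_pos: [0.4858, 0.4369, 0.2932]
force: [-0.2, 0.1, -5.0]
t 22.2 pos [0.4858 0.4369 0.2932] rot [-1.7991e+02 -5.0000e-02  1.7809e+02] F [-0.16  0.08 -4.98] M [-0.03 -0.02 -0.02] open 0.122 grip 60.0
offset [ -0.3   3.1 208.2] turn [-0.002 -0.001  0.002]
```

View pics/k.png

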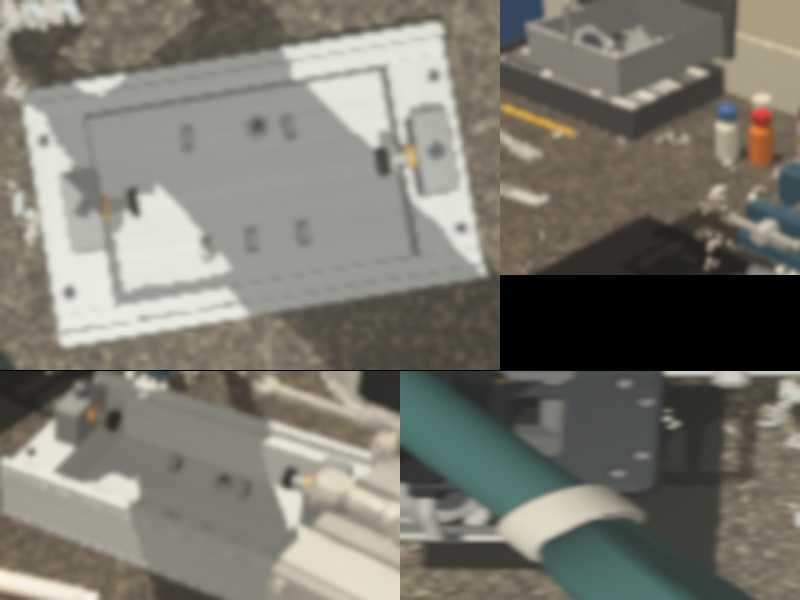

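The pan shows all six small nuts, in the top-left crop at (187,137), (257,125), (288,127), (207,245), (251,238) and (303,232). The two large nuts are in the sieve at (590,40) and (635,40). Lowering onto the mat now.

```bash
python3 -m jog '{"turn":[[0,0,0],[0,0,0],[0,0,0],[0,0,0],[0,0,0]],"offset":[[0,3,20],[0,3,50],[0,3,80],[0,3,110],[0,3,140]],"gripper":[1,1,1,1,1]}' | egrep 'time|pos|force: \['
python3 -m jog '{"turn":[[0,0,0],[0,0,0],[0,0,0],[0,0,0],[0,0,0]],"offset":[[0,0,25],[0,0,45],[0,0,58],[0,0,62],[0,0,62]],"gripper":[1,1,1,1,1]}' | egrep 'time|pos|force: \['
python3 to.py 0.486 0.4397 0.085 178
```

```text
time_s: 23.5
tool_pos: [0.4862, 0.4406, 0.1528]
force: [-0.3, 0.3, -5.8]
time_s: 24.0
tool_pos: [0.4862, 0.4405, 0.0917]
force: [0.5, 0.4, -5.4]
t 24.0 pos [0.4862 0.4405 0.0917] rot [-1.7999e+02 -2.0000e-02  1.7807e+02] F [ 0.5   0.36 -5.37] M [ 0.05 -0.06  0.06] open 0.128 grip 60.0
offset [ 0.2 -0.8  6.7] turn [-0.    -0.     0.001]
```

```bash
python3 -m jog '{"turn":[[0,0,0],[0,0,0],[0,0,0],[0,0,0]],"offset":[[0,0,1.5],[0,0,3],[0,0,4.5],[0,0,4.5]],"gripper":[1,1,1,1]}' | egrep 'time|pos|force: \['
for i in 1 2; do python3 -m jog '{"turn":[[0,0,0],[0,0,0],[0,0,0]],"offset":[[0,0,0.5],[0,0,1],[0,0,1]],"gripper":[1,1,1]}' | egrep 'time|pos|force: \[';done
```

```text
time_s: 24.4
tool_pos: [0.4864, 0.4407, 0.0879]
force: [1.1, -0.6, -4.7]
time_s: 24.7
tool_pos: [0.486, 0.4403, 0.0861]
force: [-0.1, -0.1, -4.5]
time_s: 25.0
tool_pos: [0.4861, 0.4404, 0.0855]
force: [-0.0, -1.6, -3.1]
```

```bash
python3 -m jog '{"turn":[[0,0,0],[0,0,0],[0,0,0]],"offset":[[0,0,0.5],[0,0,0.8],[0,0,0.8]],"gripper":[1,1,1]}' | egrep 'time|pos|force: \['
python3 -m jog '{"turn":[[0,0,0],[0,0,0],[0,0,0],[0,0,0],[0,0,0]],"offset":[[0,0,0],[0,0,0],[0,0,0],[0,0,0],[0,0,0]],"gripper":[0.8,0.7,0.6,0.6,0.6]}' | egrep 'time|pos|force: \[|open'
python3 -m jog '{"turn":[[0,0,0],[0,0,0],[0,0,0],[0,0,0],[0,0,0]],"offset":[[0,0,0],[0,0,0],[0,0,-10],[0,0,-30],[0,0,-60]],"gripper":[0.6,0.6,0.6,0.6,0.6]}' | egrep 'time|pos|force: \[|open'
python3 -m jog '{"turn":[[0,0,0],[0,0,0],[0,0,0],[0,0,0],[0,0,0]],"offset":[[0,0,-45],[0,0,-90],[0,0,-130],[0,0,-150],[0,0,-150]],"gripper":[0.6,0.6,0.6,0.6,0.6]}' | egrep 'time|pos|force: \[|open'
```

```text
time_s: 25.3
tool_pos: [0.4861, 0.4404, 0.0854]
force: [-3.7, -3.4, 5.4]
time_s: 25.8
tool_pos: [0.4863, 0.4406, 0.0844]
force: [0.9, -0.2, 0.3]
opening: 0.401
time_s: 26.3
tool_pos: [0.485, 0.4395, 0.1436]
force: [0.0, -0.1, 0.2]
opening: 0.4
time_s: 26.8
tool_pos: [0.4878, 0.4419, 0.3007]
force: [0.1, 0.2, 1.0]
opening: 0.399
```

Run:
```python
from h import *
f=robot.grab_frame("scene");K=np.array(f["K"]);At=R.from_euler('xyz',f["attitude"],degrees=True).as_matrix()
A=R.from_euler('z',-2,degrees=True)
p=np.array([[x,y,z] for x in(-60,60) for y in(-52,52) for z in(3,37)])/1000
c=(A.apply(p)+[.486,.440,0]-f["eye"])@At;q=(c@K.T)[:,:2]/c[:,2:]
print("expected",q.min(0),q.max(0))
for n in("sieve","large_nut_1_center"):
  for m in robot.masks_of(n,f):print(n,m["score"],m["box"])
cv2.imwrite("pics/l.png",cv2.resize(f["image"][180:280,200:330],None,fx=6,fy=6,interpolation=2))
```

```text
expected [233.90417056 203.57857863] [304.59056268 253.71687175]
sieve 0.9 [236.5, 194.6, 301.8, 252.4]
large_nut_1_center 0.67 [247.6, 218.8, 263.2, 239.5]
```

View pics/l.png

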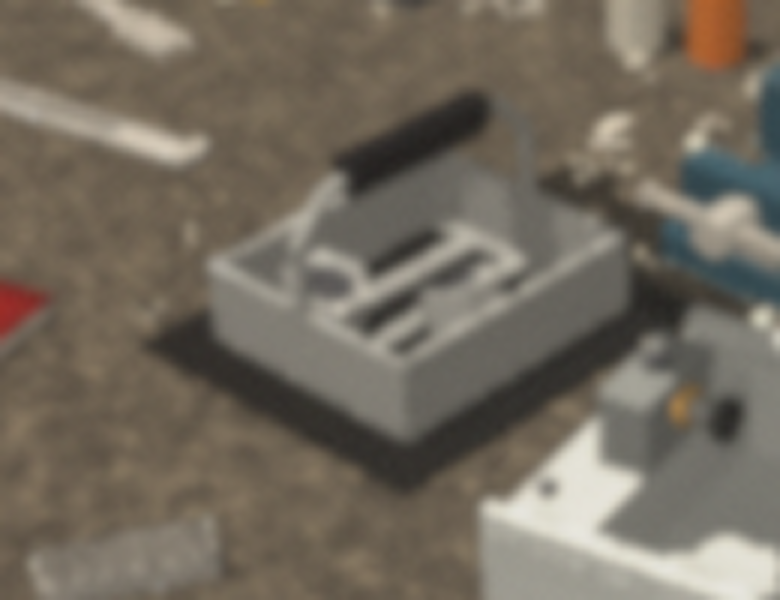

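The sieve stands flat and centred on the mat. One large nut shows at (330,275) and the other, partly hidden, at about (445,300).

```bash
python3 -c "
from workcell import robot
print(robot.finish_job())"
```

```text
the job is handed in; nothing more can be done
None
```

The job is handed in, with no verdict returned: all six small nuts are in the catch pan, and the sieve is centred on the mat with both large nuts inside, after knocking left, right, left, right; I viewed 11 pictures, one over the limit of 10.

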